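# Pack two order kits at the storeroom bench

## Task

Make up the two orders from the stock in the middle of the packing bench. Grey tray: lay the brown paper parcel flat in the wide bay with the yellow tape roll lying flat and centred on top of it, and stand the amber glass jar in the narrow bay without dropping it. Blue tray: stand the white carton in the wide bay and the red tin in the narrow bay, upright as they are now; leave the white bottle, the tape dispenser and the stapler where they are.

Things in the scene. Friction and masses are not known exactly. Their poses are not given: they have to be found in the camera images.
- parcel_mid (a point): brown paper parcel, a block 90 x 60 x 50 mm (x, y, z) with a darker brown band lengthwise and a small white label, lying flat, about 300 g. Point at its centre, 25 mm above its underside; x along the 90 mm side, z up
- tape_mid (a point): roll of yellow tape, a ring lying flat: 60 mm outside diameter, 34 mm hole, 32 mm high, about 60 g. Point at its centre, 16 mm above its underside; z along its axis, up
- jar_mid (a point): amber glass jar with white lid and a paper label band, upright: 56 mm diameter (lid 53 mm), 80 mm high, the glass straight up to 56 mm, about 220 g. Point at its centre, 40 mm above its underside; z up
- carton_mid (a point): white carton with a green band, standing, 80 x 50 x 70 mm (x, y, z), about 200 g. Point at its centre, 35 mm above its underside; x along the 80 mm side, z up
- tin_mid (a point): red steel tin with bare metal rims and a red top, upright: 58 mm diameter, 75 mm high, about 300 g. Point at its centre, 37.5 mm above its underside; z up
- grey_tray: grey plastic kit tray, fixed: 210 x 126 mm outside, 24 mm high, walls and floor 4 mm; a 4 mm cross wall of rim height parts it into two bays. Origin under its centre at bench height; x along the 210 mm side towards the narrow bay, z up. Wide bay: 114 x 118 mm (x, y) inside, centred at x = -44 mm, y = 0. Narrow bay: 84 x 118 mm, centred at x = +59 mm, y = 0
- blue_tray: blue plastic kit tray, fixed: 210 x 126 mm outside, 24 mm high, walls and floor 4 mm; a 4 mm cross wall of rim height parts it into two bays. Origin under its centre at bench height; x along the 210 mm side towards the narrow bay, z up. Wide bay: 114 x 118 mm (x, y) inside, centred at x = -44 mm, y = 0. Narrow bay: 84 x 118 mm, centred at x = +59 mm, y = 0
- bottle_mid (a point): stock that stays: white bottle with blue cap and blue band, 50 mm diameter, 125 mm high, standing among the stock. Point at its centre, 62.5 mm above its underside
- dispenser: stays: black desk tape dispenser with a clear roll, loose, 150 x 55 x 74 mm (x, y, z), beyond the stock. Origin under its centre
- stapler: stays: grey and dark steel stapler, loose, 140 x 35 x 52 mm (x, y, z), beyond the stock. Origin under its centre
Things that resemble listed ones, but are neither listed nor needed, are in the scene too. What is shaped like the part that bears carton_mid but purple or turquoise is not meant.

How it is judged (in metres and radians):
At the end, for the whole second after the job is handed in: Parcel (wide bay) and jar (narrow) in the grey tray, carton (wide) and tin (narrow) in the blue: each within 5 mm of resting height on the bay floor. Tape roll on the parcel, within 15 mm of its centre seen from above, 5 mm in height. All within 0.1 rad of upright, any yaw, at rest (x of parcel_mid in the frame of grey_tray between -0.101 and 0.013 m and y of parcel_mid in the frame of grey_tray between -0.059 and 0.059 m and z of parcel_mid in the frame of grey_tray below 0.034 m and angle between each of parcel_mid, jar_mid, carton_mid, tin_mid, tape_mid's own z axis and vertical below 0.1 rad and linear speed of each of parcel, jar, carton, tin, tape below 0.02 m/s and x of jar_mid in the frame of grey_tray between 0.017 and 0.101 m and y of jar_mid in the frame of grey_tray between -0.059 and 0.059 m and z of jar_mid in the frame of grey_tray below 0.049 m and x of carton_mid in the frame of blue_tray between -0.101 and 0.013 m and y of carton_mid in the frame of blue_tray between -0.059 and 0.059 m and z of carton_mid in the frame of blue_tray below 0.044 m and x of tin_mid in the frame of blue_tray between 0.017 and 0.101 m and y of tin_mid in the frame of blue_tray between -0.059 and 0.059 m and z of tin_mid in the frame of blue_tray below 0.0465 m and horizontal distance between tape_mid and parcel_mid below 0.015 m and z of tape_mid in the frame of grey_tray between 0.065 and 0.075 m); the robot touches nothing.
It fails at once if bottle moved by more than 30 mm (distance of bottle_mid from where it was at the start of the episode above 0.03 m).
It fails at once if tape dispenser moved by more than 30 mm (distance of dispenser from where it was at the start of the episode above 0.03 m).
It fails at once if stapler moved by more than 30 mm (distance of stapler from where it was at the start of the episode above 0.03 m).
It fails at once if glass jar dropped: moving faster than 0.7 m/s (a fall of about 25 mm) with no finger on it (linear speed of jar above 0.7 m/s and contact force between the fingers and jar below 0.05 N).
It also fails if it takes over 144 s, if anything falls off the work surface, if the arm or the gripper's body presses on something with over 40 N, if the wrist force passes 120 N, or if a joint passes its speed limit or range.

## Robot

A 7-joint arm with a two-finger parallel gripper is mounted at the origin on the work surface. World frame = base frame: x ahead of the robot, y to its left, z up, the work surface at z = 0. Lengths are in m, angles in degrees, forces in N, time in s.
With the tool pointing down it reaches from about 0.425 to 0.95 m from the base axis. Payload 4.7 kg.
Tool frame: the origin (TCP) lies at the centre of the arm's flange, where the gripper is bolted on; the fingertips stand 173 mm ahead of it and the grasp point (between the pads) lies 155 mm ahead of it; z points along the fingers, y is the direction in which the jaws open and shut (so a half turn about z gives the same grasp; the last joint's range is limited). The gripper opens to 85 mm and grips with 20 to 120 N. Pads are 22 mm wide; open, the fingers measure 114 mm over their backs; the gripper's body (76 mm by 85 mm) begins 54 mm behind the grasp point. The pads swing forward as they close: fully open they stand 13 mm farther back than shut.
Start: joints at [66.068, 26.849, -2.785, 87.806, 1.381, 65.374, -4.715], TCP at [0.256, -0.625, 0.405] pointing down, gripper open.
Joint ranges: [-148.3, 148.3], [-19.14, 114.17], [-79.39, 73.82], [5.75, 140.21], [-59.74, 239.74], [12.07, 113.84], [-152.46, 152.46]. Speed limits (degrees/s): [147.25, 147.25, 180, 180, 180, 180, 180].

## Interface

Orientations are given as [roll, pitch, yaw] about the fixed x, y, z axes, in that order (R = Rz(yaw) Ry(pitch) Rx(roll)).
In Python, from plant import bot, eyes gives the robot as it stands.
- The arm moves only by the tool move_arm, never from a script. Its argument "increments" is a list of rows, each a list of 5 numbers: the shift along the tool's x, y, z in mm, then the turn about the tool's z in rad, then the closure, from -1 (fully open) to 1 (shut), so that 0 is half open. A call has 1 to 5 rows; each row is the pose to reach, as a shift and turn from the pose commanded when the call began, along the tool's axes at that moment; what a row does not reach only later rows make up. A row lasts 1/8 s, in which the tool goes at most 62.5 mm and 10.7 degrees, less where a joint would pass 70% of its speed; a pose out of reach is approached as far as the arm can. A call with a gripper value outside its range is refused whole. The fingers move at their own pace and stop on an object; "squeeze" is the grip in N (left out, the last holds). Time passes only in rows, so rows that repeat a pose let the fingers close. It gives the time, the measured TCP pose, the force and the opening at its end, in the units of the state.
- bot.read_state(): the state, without advancing time (a new reading comes with each control period).
- eyes.grab_frame(name): name is "scene" or "top" or "wrist"; returns the picture (420x560x3 uint8, red, green, blue); there is no depth.
- eyes.camera_info(name): a dict with "mtx" (3x3 intrinsics, pixels), "R" (3x3) and "t" (3): a world point X has camera coordinates R X + t. Camera axes: x right, y down, z forward; pixel columns grow to the right and rows downward; lengths in m; the calibration is good to about 2 mm. The wrist camera is an equidistant fisheye: a pixel r from the principal point sees the ray r / f radians off the axis. A picture is of the moment at which its call begins: read the wrist's pose just before it. camera_info takes no time and is no camera call; for the wrist camera it gives the pose at the moment of the call.
- bot.close_job(): hands the job in, once; it reports no verdict.
The state is a dict: "time_s": time; "joint_pos": joint angles; "qd": joint speeds; "effort": joint torques, N m; "eef_pos": TCP position; "ee_rot": TCP orientation; "ft_force": force on the tool from outside, world axes, zero at the start; "moment": the same for the moment, N m; "width": opening from 0.0 (shut) to 1.0 (fully open).
Only numpy, scipy, OpenCV 4.12 (cv2) and the standard library are available. Lean on these libraries where they do the work, as an engineer would, in place of code of your own. Each camera call takes 0.05 s, during which the arm holds its last target.

## Working session

There is one attempt and no reset: what is moved stays moved. The work goes in short steps, Python scripts to look and compute and a tool call to move; the robot and the scene stay as the last step left them, time stands still between calls to the robot, and variables do not carry over. Pictures are saved under pics/ and viewed, and the job is handed in when it is done.

Besides the shell and the picture viewer there is one more tool, called after ">>>" as name(argument=value, ...) on one line, values as JSON. move_arm: Moves the arm, as the interface text tells. Its arguments: {"type":"object","properties":{"increments":{"type":"array","items":{"type":"array","items":{"type":"number"}}},"squeeze":{"type":"number"}},"required":["increments"]}

```bash
ls; mkdir -p pics; python3 - <<'E'
from plant import bot,eyes
import cv2
print(bot.read_state())
for n in ("scene","top","wrist"):
    i=eyes.camera_info(n); print(n,i)
    im=eyes.grab_frame(n); cv2.imwrite(f"pics/{n}0.png",im[:,:,::-1])
E
```

```text
pics
{'time_s': 0.0, 'joint_pos': array([66.06870494, 26.89778646, -2.78451897, 87.87466606,  1.38096332,
       65.37513714, -4.71417645]), 'qd': array([-0.07314842,  0.03498308, -0.03631923,  0.01635529, -0.03626991,
       -0.01240608, -0.05312868]), 'effort': array([ 7.57658597e-06, -5.10302210e+01, -4.60619002e-02, -2.37713706e+01,
        1.09445260e-02,  7.49179657e-03, -6.92534670e-06]), 'eef_pos': array([ 0.25579398, -0.62438689,  0.40364848]), 'ee_rot': array([-1.79886053e+02,  4.26059418e-03,  2.22788053e+01]), 'ft_force': array([ 0.11282438,  0.1345191 , -0.17430522]), 'moment': array([-0.00892864,  0.05019716, -0.03835023]), 'width': 0.9976416534625709}
scene {'mtx': array([[409.91766204,   0.        , 281.42837875],
       [  0.        , 409.91766204, 206.39889021],
       [  0.        ,   0.        ,   1.        ]]), 'R': array([[ 0.57302148,  0.81952856, -0.0043959 ],
       [ 0.61330256, -0.43237201, -0.66099501],
       [-0.54360496,  0.37606833, -0.75037742]]), 't': array([-0.29816482, -0.26354575,  1.2284488 ])}
top {'mtx': array([[384.28765889,   0.        , 280.56932493],
       [  0.        , 384.28765889, 206.4909496 ],
       [  0.        ,   0.        ,   1.        ]]), 'R': array([[-0.01384822, -0.99942474, -0.03095815],
       [-0.99606655,  0.01649842, -0.08705878],
       [ 0.08751946,  0.02963077, -0.99572203]]), 't': array([0.01594203, 0.54865735, 0.81511102])}
wrist {'mtx': array([[325.1922621 ,   0.        , 278.33281922],
       [  0.        , 325.1922621 , 204.97233983],
       [  0.        ,   0.        ,   1.        ]]), 'R': array([[ 0.37957281, -0.92516077, -0.00142366],
       [-0.88161545, -0.36217284,  0.3026302 ],
       [-0.2804972 , -0.11361508, -0.95310699]]), 't': array([-0.67487443, -0.03950706,  0.38025223])}
```

View pics/scene0.png

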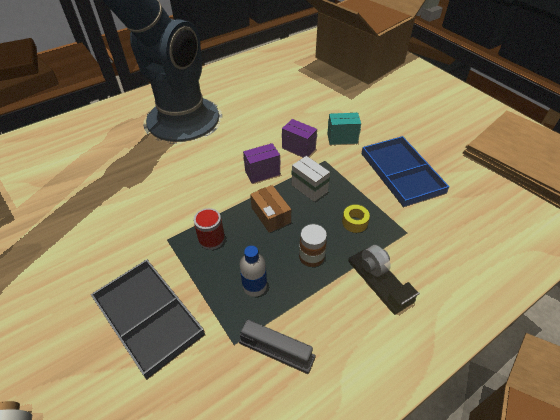

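View pics/top0.png

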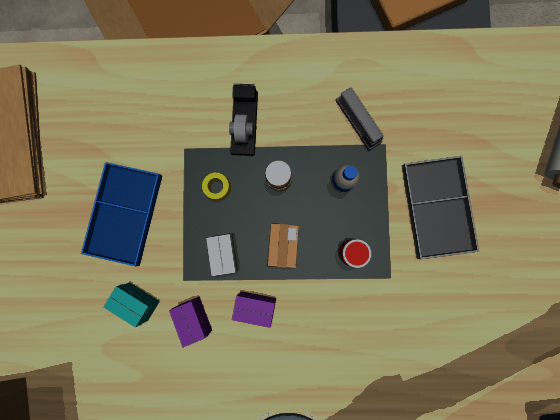

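View pics/wrist0.png

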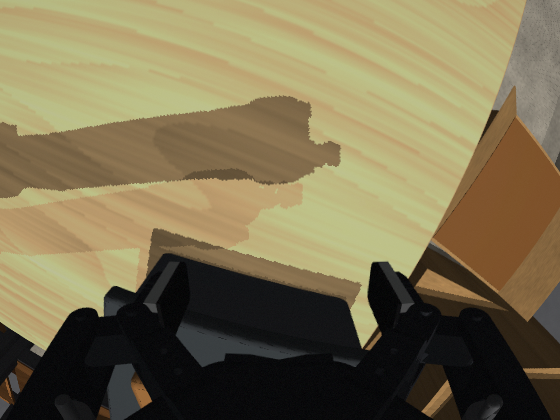

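The scene shows the stock on a dark mat. In the top view, blue is on the left and grey on the right, with both narrow bays towards the top (+x). Next I measure the top faces and tray rims from the top view.

```bash
cat > h.py <<'E'
import numpy as np,cv2
from plant import bot,eyes
def ray(info,p,z):
    M=info["mtx"];R=info["R"];t=info["t"];C=-R.T@t
    p=np.atleast_2d(p).astype(float)
    d=np.c_[(p[:,0]-M[0,2])/M[0,0],(p[:,1]-M[1,2])/M[1,1],np.ones(len(p))]@R
    return (C+d*((z-C[2])/d[:,2])[:,None])[:,:2]
def proj(info,X):
    X=np.atleast_2d(X); c=X@info["R"].T+info["t"]; q=c@info["mtx"].T; return q[:,:2]/q[:,2:]
E
python3 - <<'E'
from h import *
im=cv2.imread("pics/top0.png");hsv=cv2.cvtColor(im,cv2.COLOR_BGR2HSV)
for n,p in dict(tape=(205,183),lid=(278,174),cart=(215,255),cartside=(222,238),parc=(275,260),tin=(357,253),tinrim=(357,239),blue=(130,185),bluerim=(107,200),grey=(440,185),greyrim=(437,200),mat=(300,200),wood=(300,120)).items(): print(n,hsv[p[1],p[0]])
b=cv2.resize(im[150:290,190:400],None,fx=3.7,fy=3.7,interpolation=cv2.INTER_CUBIC);cv2.imwrite("pics/z1.png",b)
b=np.hstack([im[150:275,70:175],im[150:275,390:490]]);cv2.imwrite("pics/z2.png",cv2.resize(b,None,fx=3.8,fy=3.8,interpolation=cv2.INTER_CUBIC))
E
```

```text
tape [ 31 197 162]
lid [113  12 166]
cart [116  11 166]
cartside [116  11 167]
parc [ 14 138 157]
tin [  1 220 158]
tinrim [135   4 117]
blue [107 219  93]
bluerim [108 214  93]
grey [120   7  69]
greyrim [113   9 111]
mat [79 29 71]
wood [ 24  90 159]
```

View pics/z1.png

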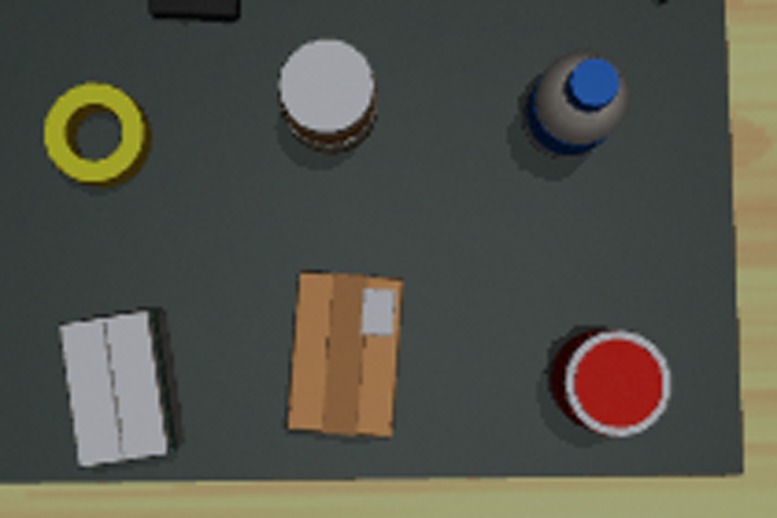

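View pics/z2.png

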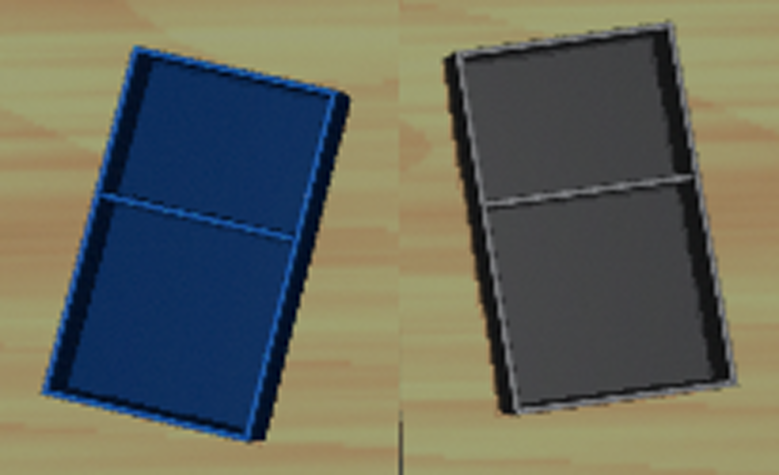

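```bash
cat > m.py <<'E'
from h import *
def lab(m,lo=60):
    n,l,s,c=cv2.connectedComponentsWithStats(m.astype(np.uint8)*255); i=1+np.argmax(s[1:,4]); return (l==i).astype(np.uint8)
def cnt(m):
    return max(cv2.findContours(m,cv2.RETR_EXTERNAL,cv2.CHAIN_APPROX_NONE)[0],key=cv2.contourArea)[:,0,:]
def win(m,x0,y0,x1,y1):
    o=np.zeros_like(m);o[y0:y1,x0:x1]=m[y0:y1,x0:x1];return o
E
python3 - <<'E'
from m import *
im=cv2.imread("pics/top0.png");hsv=cv2.cvtColor(im,cv2.COLOR_BGR2HSV);H,S,V=cv2.split(hsv)
I=eyes.camera_info("top"); C=-I["R"].T@I["t"];print("cam",C)
def circ(n,m,z):
    c=cnt(lab(m)); w=ray(I,c,z).astype(np.float32); (x,y),r=cv2.minEnclosingCircle(w); A=cv2.contourArea(w)
    e=cv2.fitEllipse(w); print(n,"xy",np.round([x,y],4),"D",round(2*r,4),"ell",np.round(e[0],4),np.round(e[1],4))
def rect(n,m,z):
    c=cnt(lab(m)); w=ray(I,c,z).astype(np.float32); (x,y),d,a=cv2.minAreaRect(w*1000); b=cv2.boxPoints(((x,y),d,a))
    e=[b[1]-b[0],b[2]-b[1]];L=max(e,key=np.linalg.norm); print(n,round(x,1),round(y,1),np.round(d,1),"long axis deg",np.degrees(np.arctan2(L[1],L[0]))%180)
circ("tape",win((H>26)&(H<36)&(S>150)&(V>120),190,165,240,205),.032)
circ("lid",win((S<40)&(V>135),260,155,300,190),.080)
circ("tinall",win((((H<8)|(H>172))&(S>150)&(V>120))|((S<60)&(V>95)),335,235,375,270),.075)
rect("parcel",win((V>115)&(S>-1),262,218,305,275),.050)
rect("carton",win((S<40)&(V>120),200,228,242,280),.070)
circ("bottlecap",win((H>100)&(H<118)&(S>120)&(V>120),330,160,365,195),.125)
for n,q,o in (("blue",[(134,47),(337,94),(251,440),(44,392)],(70,150)),("grey",[(457,56),(672,24),(736,382),(514,412)],(285,150))):
    p=np.array(q)/3.8+o; w=ray(I,p,.024)*1000
    print(n,w.mean(0),np.linalg.norm(w-np.roll(w,1,0),axis=1)); d=(w[0]+w[1]-w[2]-w[3]); print(" xaxis deg",np.degrees(np.arctan2(d[1],d[0])), "from y",np.degrees(np.arctan2(*( (w[0]+w[3]-w[1]-w[2])*[-1,1]))))
E
```

```text
cam [ 0.47538193 -0.01727148  0.85988298]
tape xy [0.597  0.1505] D 0.0588 ell [0.5969 0.1503] [0.0558 0.0569]
lid xy [0.6142 0.0111] D 0.0516 ell [0.6141 0.0109] [0.049  0.0494]
tinall xy [ 0.4475 -0.1463] D 0.0575 ell [ 0.4474 -0.1461] [0.0549 0.0556]
parcel 465.1 3.3 [58.  88.4] long axis deg 174.75348
carton 447.8 131.7 [78.8 48.7] long axis deg 8.048579
bottlecap xy [ 0.605  -0.1307] D 0.0246 ell [ 0.6051 -0.1307] [0.0223 0.023 ]
blue [539.04298934 361.83378291] [206.80800007 124.96103728 205.34735164 125.02079436]
 xaxis deg -13.25213033734723 from y -13.70946938157532
grey [ 542.04778531 -339.25219308] [204.54203685 123.8231629  205.64656507 124.73217776]
 xaxis deg 6.650576106689476 from y 7.228373352613403
```

```bash
cat > inc.py <<'E'
import sys;from h import *
from scipy.spatial.transform import Rotation as Ro
x,y,z,yaw=map(float,sys.argv[1:5])   # mm, z = grasp point, deg
s=bot.read_state();R=Ro.from_euler('xyz',s["ee_rot"],degrees=True).as_matrix()
d=np.array([x,y,z+155])-1000*s["eef_pos"]
dy=(yaw-s["ee_rot"][2]+90)%180-90 if len(sys.argv)<6 else yaw-s["ee_rot"][2]
print("t",round(s["time_s"],2),"inc",np.round(R.T@d,1),"turn",round(-np.radians(dy),3),"pos",np.round(1000*s["eef_pos"]-[0,0,155],1),"rot",np.round(s["ee_rot"],2),"j7",round(s["joint_pos"][6],1),"F",np.round(s["ft_force"],1),"w",round(s["width"]*85,1))
E
python3 inc.py 465 3 250 -5
```

```text
t 0.15 inc [ 4.314e+02 -5.013e+02 -4.000e-01] turn 0.476 pos [ 255.9 -624.4  248.9] rot [-179.92    0.     22.28] j7 -4.7 F [-0.1  0.1 -0.2] w 85.1
```

>>> move_arm(increments=[[431, -501, 0, 0.476, -1], [431, -501, 0, 0.476, -1], [431, -501, 0, 0.476, -1], [431, -501, 0, 0.476, -1], [431, -501, 0, 0.476, -1]], squeeze=40)

```text
time_s: 0.78
eef_pos: [0.355, -0.326, 0.4047]
ee_rot: [180.0, -0.0, -5.0]
ft_force: [1.7, 0.3, -0.3]
width: 0.996
```

```bash
python3 inc.py 465 3 250 -5
```

```text
t 0.78 inc [ 8.090e+01 -3.373e+02 -3.000e-01] turn 0.0 pos [ 355.  -326.   249.7] rot [ 1.7999e+02 -2.0000e-02 -4.9900e+00] j7 -58.4 F [ 1.7  0.3 -0.3] w 84.7
```

>>> move_arm(increments=[[81, -337, 0, 0, -1], [81, -337, 0, 0, -1], [81, -337, 0, 0, -1], [81, -337, 0, 0, -1], [81, -337, 0, 0, -1]])

```text
time_s: 1.4
eef_pos: [0.454, -0.0299, 0.4049]
ee_rot: [180.0, -0.0, -5.0]
ft_force: [0.8, -0.6, -0.2]
width: 1.005
```

```bash
python3 inc.py 465 3 100 -5
```

```text
t 1.4 inc [  7.9 -33.8 149.9] turn -0.0 pos [454.  -29.9 249.9] rot [ 1.7998e+02 -4.0000e-02 -5.0100e+00] j7 -99.8 F [ 0.8 -0.6 -0.2] w 85.4
```

>>> move_arm(increments=[[8, -34, 0, 0, -1], [8, -34, 60, 0, -1], [8, -34, 120, 0, -1], [8, -34, 150, 0, -1], [8, -34, 150, 0, -1]])

```text
time_s: 2.02
eef_pos: [0.4639, 0.0013, 0.2528]
ee_rot: [180.0, 0.3, -5.0]
ft_force: [-0.2, 0.8, 0.2]
width: 0.995
```

```bash
python3 - <<'E'
from h import *
cv2.imwrite("pics/w1.png",eyes.grab_frame("wrist")[:,:,::-1])
E
python3 inc.py 465 3 38 -5
```

```text
t 2.08 inc [ 0.1 -1.6 61.4] turn 0.0 pos [464.8   1.4  99.4] rot [ 1.80e+02  9.00e-02 -4.98e+00] j7 -111.6 F [-0.3  0.6  0.4] w 84.7
```

View pics/w1.png

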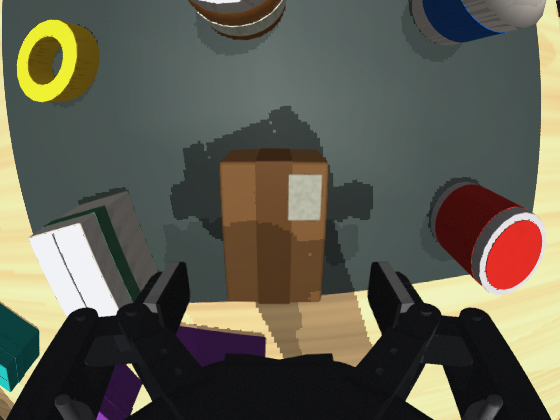

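The parcel (cols 221–327) is centred between the fingers (cols 188–370). Descend and grip.

>>> move_arm(increments=[[0, -2, 40, 0, -1], [0, -2, 62, 0, -1], [0, -2, 62, 0, -1], [0, -2, 62, 0, 1], [0, -2, 62, 0, 1]])

```text
time_s: 2.7
eef_pos: [0.466, 0.0035, 0.1946]
ee_rot: [-180.0, -0.2, -5.0]
ft_force: [-2.0, 0.4, 5.7]
width: 0.694
```

>>> move_arm(increments=[[0, 0, 0, 0, 1], [0, 0, 0, 0, 1], [0, 0, 0, 0, 1], [0, 0, 0, 0, 1]])

```text
time_s: 3.2
eef_pos: [0.466, 0.0035, 0.1946]
ee_rot: [-180.0, -0.2, -5.0]
ft_force: [-0.7, 0.7, 5.6]
width: 0.694
```

```bash
python3 inc.py 498 -345 200 7
```

```text
t 3.2 inc [  63.   344.3 -160.3] turn -0.21 pos [466.    3.5  39.6] rot [-179.98   -0.23   -5.02] j7 -115.9 F [-0.7  0.7  5.6] w 59.0
```

>>> move_arm(increments=[[0, 0, -60, 0, 1], [0, 0, -120, 0, 1], [0, 0, -160, 0, 1], [15, 60, -160, -0.1, 1], [63, 344, -160, -0.21, 1]])

```text
time_s: 3.82
eef_pos: [0.4799, -0.1207, 0.3548]
ee_rot: [179.9, -0.2, 7.4]
ft_force: [1.5, 0.3, -3.3]
width: 0.693
```

```bash
python3 inc.py 498 -345 200 7
```

```text
t 3.83 inc [-1.090e+01  2.247e+02  2.000e-01] turn 0.007 pos [ 479.9 -120.7  199.8] rot [179.9   -0.22   7.39] j7 -79.9 F [ 1.5  0.3 -3.3] w 58.9
```

>>> move_arm(increments=[[-11, 225, 0, 0, 1], [-11, 225, 0, 0, 1], [-11, 225, 0, 0, 1], [-11, 225, 0, 0, 1], [-11, 225, 0, 0, 1]])

```text
time_s: 4.45
eef_pos: [0.4949, -0.3487, 0.353]
ee_rot: [179.9, 0.0, 6.7]
ft_force: [0.1, -0.2, -3.1]
width: 0.693
```

```bash
python3 inc.py 498 -345 44 7
```

```text
t 4.45 inc [  3.6  -3.6 154. ] turn -0.006 pos [ 494.9 -348.7  198. ] rot [1.799e+02 1.000e-02 6.650e+00] j7 -58.5 F [ 0.1 -0.2 -3.1] w 58.9
```

>>> move_arm(increments=[[3, -4, 60, 0, 1], [3, -4, 115, 0, 1], [3, -4, 145, 0, 1], [3, -4, 152, 0, 1], [3, -4, 152, 0, 1]])

```text
time_s: 5.08
eef_pos: [0.4994, -0.3399, 0.2017]
ee_rot: [180.0, -0.1, 7.1]
ft_force: [0.9, 0.4, -2.1]
width: 0.693
```

```bash
python3 inc.py 498 -345 43 7
```

```text
t 5.08 inc [-2.   4.9  3.7] turn 0.001 pos [ 499.4 -339.9   46.7] rot [ 1.7998e+02 -7.0000e-02  7.0800e+00] j7 -62.5 F [ 0.9  0.4 -2.1] w 58.9
```

>>> move_arm(increments=[[0, 2, 4, 0, 1], [0, 2, 4, 0, 1], [0, 2, 4, 0, -0.7], [0, 2, 4, 0, -0.7], [0, 2, 4, 0, -0.7]])

```text
time_s: 5.7
eef_pos: [0.4991, -0.3424, 0.1968]
ee_rot: [180.0, -0.0, 7.0]
ft_force: [-0.4, 0.7, 0.0]
width: 0.849
```

```bash
python3 inc.py 498 -345 150 7
```

```text
t 5.7 inc [  -1.4    2.5 -108.2] turn 0.001 pos [ 499.1 -342.4   41.8] rot [ 1.7999e+02 -1.0000e-02  7.0300e+00] j7 -62.4 F [-0.4  0.7  0. ] w 72.2
```

>>> move_arm(increments=[[0, 0, -50, 0, -0.7], [0, 0, -110, 0, -0.7], [0, 0, -170, 0, -0.7], [0, -60, -200, 0, -1], [0, -120, -200, 0, -1]])

```text
time_s: 6.32
eef_pos: [0.4849, -0.2243, 0.3995]
ee_rot: [179.8, -0.3, 6.9]
ft_force: [0.8, 0.5, 0.1]
width: 0.996
```

```bash
python3 inc.py 597 150 240 0
```

```text
t 6.33 inc [ 156.1 -358.2    4.2] turn 0.12 pos [ 484.9 -224.3  244.5] rot [179.82  -0.31   6.89] j7 -68.2 F [0.8 0.5 0.1] w 84.7
```

>>> move_arm(increments=[[156, -358, 4, 0.12, -1], [156, -358, 4, 0.12, -1], [156, -358, 4, 0.12, -1], [156, -358, 4, 0.12, -1], [156, -358, 4, 0.12, -1]])

```text
time_s: 6.95
eef_pos: [0.5737, 0.0765, 0.3935]
ee_rot: [180.0, -0.0, 0.1]
ft_force: [1.3, 0.1, 0.7]
width: 1.003
```

```bash
python3 inc.py 597 150 100 0
```

```text
t 6.95 inc [ 23.4 -73.5 138.5] turn 0.002 pos [573.7  76.5 238.5] rot [ 1.7998e+02 -3.0000e-02  1.4000e-01] j7 -110.6 F [1.3 0.1 0.7] w 85.3
```

>>> move_arm(increments=[[23, -73, 10, 0, -1], [23, -73, 40, 0, -1], [23, -73, 100, 0, -1], [23, -73, 135, 0, -1], [23, -73, 135, 0, -1]])

```text
time_s: 7.58
eef_pos: [0.5951, 0.1473, 0.2555]
ee_rot: [179.9, 0.4, 0.2]
ft_force: [0.3, 0.5, -0.5]
width: 0.994
```

```bash
python3 inc.py 597 150 23 0
```

```text
t 7.58 inc [ 2.4 -2.8 77.5] turn 0.003 pos [595.1 147.3 100.5] rot [1.7989e+02 3.7000e-01 1.7000e-01] j7 -121.8 F [ 0.3  0.5 -0.5] w 84.5
```

>>> move_arm(increments=[[1, -2, 50, 0, -1], [1, -2, 76, 0, -1], [1, -2, 76, 0, -1], [1, -2, 76, 0, 1], [1, -2, 76, 0, 1]])

```text
time_s: 8.2
eef_pos: [0.5983, 0.1503, 0.1855]
ee_rot: [-179.9, -0.2, 0.1]
ft_force: [-0.5, -0.2, 4.7]
width: 0.687
```

>>> move_arm(increments=[[0, 0, 0, 0, 1], [0, 0, 0, 0, 1], [0, 0, 0, 0, 1]], squeeze=30)

```text
time_s: 8.57
eef_pos: [0.5983, 0.1502, 0.1855]
ee_rot: [-179.9, -0.3, 0.1]
ft_force: [-0.4, -0.7, 5.6]
width: 0.69
```

```bash
python3 inc.py 499 -342 200 7; python3 - <<'E'
from h import *
cv2.imwrite("pics/w2.png",eyes.grab_frame("wrist")[:,:,::-1])
cv2.imwrite("pics/t2.png",eyes.grab_frame("top")[:,:,::-1])
E
```

```text
t 8.57 inc [ -99.6  491.8 -170.5] turn -0.12 pos [598.3 150.2  30.5] rot [-1.7994e+02 -2.6000e-01  1.3000e-01] j7 -124.6 F [-0.4 -0.7  5.6] w 58.7
```

View pics/w2.png

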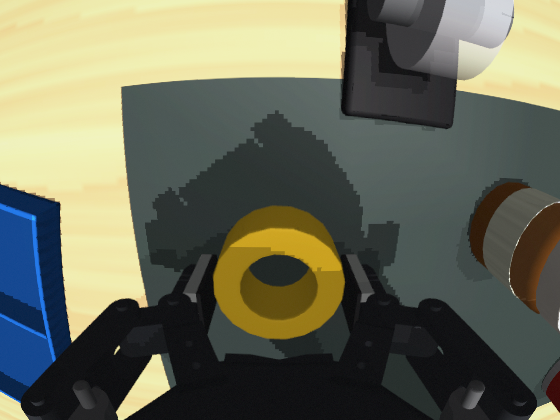

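View pics/t2.png

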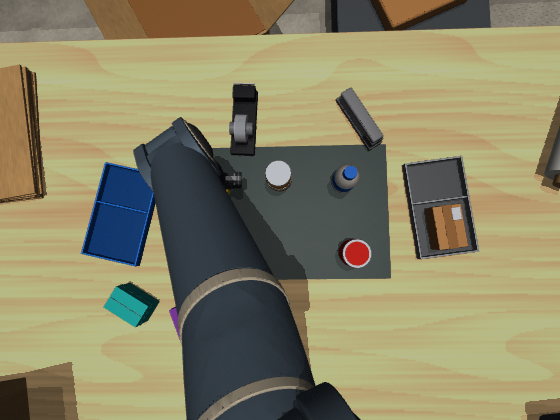

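The ring is gripped (cols 214–344), and the parcel lies in the grey wide bay (cols 428–470, rows 203–250). Measure the parcel before placing.

```bash
python3 - <<'E'
from m import *
im=cv2.imread("pics/t2.png");hsv=cv2.cvtColor(im,cv2.COLOR_BGR2HSV);H,S,V=cv2.split(hsv);I=eyes.camera_info("top")
m=win((H<22)&(S>60)&(V>60)|((S<50)&(V>130)),418,204,468,248)
c=cnt(lab(m)); w=ray(I,c,.054).astype(np.float32)*1000; print(cv2.minAreaRect(w))
b=cv2.resize(im[150:270,390:490],None,fx=5,fy=5,interpolation=cv2.INTER_CUBIC);cv2.imwrite("pics/z3.png",b)
E
```

```text
((499.7117614746094, -342.8518981933594), (90.3704605102539, 60.04667282104492), 6.944669723510742)
```

View pics/z3.png

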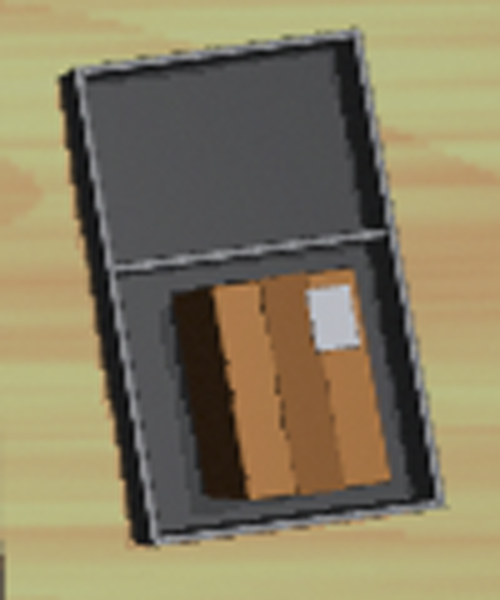

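>>> move_arm(increments=[[0, 0, -60, 0, 1], [0, 0, -120, 0, 1], [0, 0, -170, 0, 1], [-10, 60, -200, 0, 1], [-20, 120, -200, 0, 1]])

```text
time_s: 9.3
eef_pos: [0.5783, 0.0331, 0.3872]
ee_rot: [-180.0, -0.5, 0.3]
ft_force: [1.3, -1.0, -1.5]
width: 0.687
```

The parcel measures 90 × 60 at (500, -343), flat in the larger bay. Carry the roll there.

```bash
python3 inc.py 500 -343 200 7
```

```text
t 9.3 inc [-80.8 375.6  31.3] turn -0.116 pos [578.3  33.1 232.2] rot [-179.97   -0.51    0.34] j7 -106.3 F [ 1.3 -1.  -1.5] w 58.4
```

>>> move_arm(increments=[[-81, 376, 20, -0.116, 1], [-81, 376, 20, -0.116, 1], [-81, 376, 20, -0.116, 1], [-81, 376, 20, -0.116, 1], [-81, 376, 20, -0.116, 1]])

```text
time_s: 9.93
eef_pos: [0.5125, -0.2741, 0.3681]
ee_rot: [179.9, -0.2, 6.8]
ft_force: [1.7, 0.0, -0.2]
width: 0.687
```

```bash
python3 inc.py 500 -343 200 7
```

```text
t 9.93 inc [-20.6  66.9  13.2] turn -0.003 pos [ 512.5 -274.1  213.1] rot [ 1.7988e+02 -1.6000e-01  6.8200e+00] j7 -67.0 F [ 1.7  0.  -0.2] w 58.4
```

>>> move_arm(increments=[[-20, 62, 20, 0, 1], [-20, 62, 60, 0, 1], [-20, 62, 103, 0, 1], [-20, 62, 103, 0, 1], [-20, 62, 103, 0, 1]])

```text
time_s: 10.55
eef_pos: [0.5016, -0.3363, 0.2655]
ee_rot: [179.9, -0.2, 6.8]
ft_force: [0.9, 0.2, 0.0]
width: 0.684
```

```bash
python3 inc.py 500 -343 84 7
```

```text
t 10.55 inc [-2.5  6.4 26.5] turn -0.003 pos [ 501.6 -336.3  110.5] rot [ 1.7988e+02 -1.7000e-01  6.8400e+00] j7 -63.6 F [0.9 0.2 0. ] w 58.2
```

>>> move_arm(increments=[[-2, 6, 15, 0, 1], [-2, 6, 23, 0, 1], [-2, 6, 23, 0, 1], [-2, 6, 23, 0, 1]])

```text
time_s: 11.05
eef_pos: [0.4995, -0.3423, 0.2402]
ee_rot: [-180.0, -0.0, 6.8]
ft_force: [-0.4, 0.7, -0.7]
width: 0.691
```

```bash
python3 inc.py 500 -343 84 7; python3 - <<'E'
from h import *
cv2.imwrite("pics/s3.png",cv2.resize(eyes.grab_frame("scene")[220:400,60:240,::-1],None,fx=3.3,fy=3.3))
E
```

```text
t 11.05 inc [0.4 0.8 1.2] turn -0.003 pos [ 499.5 -342.3   85.2] rot [-179.99   -0.      6.82] j7 -63.6 F [-0.4  0.7 -0.7] w 58.7
```

View pics/s3.png

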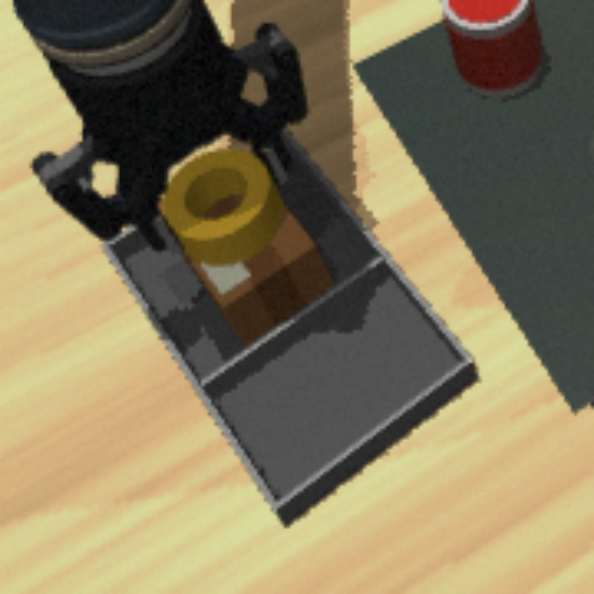

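>>> move_arm(increments=[[0, 1, 2, 0, 1], [0, 1, 2, 0, 1], [0, 1, 2, 0, -0.6], [0, 1, 2, 0, -0.6], [0, 1, 2, 0, -0.6]])

```text
time_s: 11.72
eef_pos: [0.4995, -0.3436, 0.2379]
ee_rot: [-180.0, 0.0, 6.8]
ft_force: [-0.2, 0.2, -0.1]
width: 0.798
```

>>> move_arm(increments=[[0, 0, -30, 0, -0.6], [0, 0, -90, 0, -0.7], [0, 0, -140, 0, -1], [0, -60, -170, 0, -1], [0, -120, -170, 0, -1]])

```text
time_s: 12.35
eef_pos: [0.4859, -0.2254, 0.4106]
ee_rot: [179.8, -0.3, 6.7]
ft_force: [0.9, 0.8, 0.3]
width: 0.998
```

```bash
python3 inc.py 614 11 245 0; python3 - <<'E'
from m import *
im=cv2.cvtColor(eyes.grab_frame("top"),cv2.COLOR_RGB2BGR)
cv2.imwrite("pics/t4.png",im)
hsv=cv2.cvtColor(im,cv2.COLOR_BGR2HSV);H,S,V=cv2.split(hsv);I=eyes.camera_info("top")
m=win((H>26)&(H<36)&(S>150)&(V>100),415,195,480,255)
if m.any():
  print(cv2.minEnclosingCircle(ray(I,cnt(lab(m)),.086).astype(np.float32)))
E
```

```text
t 12.35 inc [ 154.6 -220.    10.8] turn 0.116 pos [ 485.9 -225.4  255.6] rot [179.84  -0.29   6.66] j7 -69.2 F [0.9 0.8 0.3] w 84.9
```

View pics/t4.png

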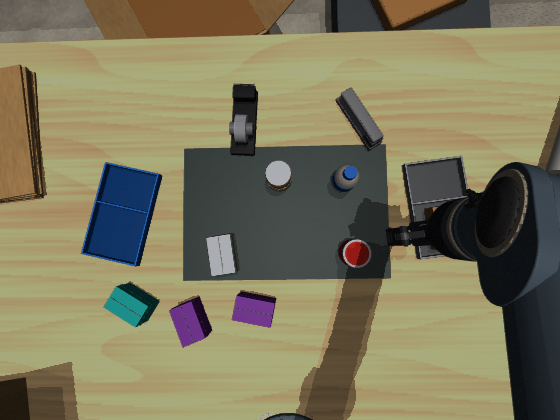

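>>> move_arm(increments=[[155, -220, 10, 0.116, -1], [155, -220, 10, 0.116, -1], [155, -220, 10, 0.116, -1], [155, -220, 10, 0.116, -1], [155, -220, 10, 0.116, -1]])

```text
time_s: 13.02
eef_pos: [0.6142, 0.0156, 0.3976]
ee_rot: [-179.9, 0.0, 0.5]
ft_force: [0.7, -0.4, -0.5]
width: 1.0
```

```bash
python3 inc.py 614 11 120 0;  python3 - <<'E'
from m import *
im=cv2.cvtColor(eyes.grab_frame("top"),cv2.COLOR_RGB2BGR)
hsv=cv2.cvtColor(im,cv2.COLOR_BGR2HSV);H,S,V=cv2.split(hsv);I=eyes.camera_info("top")
m=win((H>26)&(H<36)&(S>150)&(V>80),415,195,480,255)
print(cv2.minEnclosingCircle(ray(I,cnt(lab(m)),.086).astype(np.float32)))
cv2.imwrite("pics/t5.png",cv2.resize(im[150:270,390:490],None,fx=4,fy=4))
E
```

```text
t 13.03 inc [ -0.2   4.9 122.6] turn 0.01 pos [614.2  15.6 242.6] rot [-1.7985e+02  1.0000e-02  5.4000e-01] j7 -104.8 F [ 0.7 -0.4 -0.5] w 85.0
((0.4987447261810303, -0.3430477976799011), 0.029823577031493187)
```

View pics/t5.png

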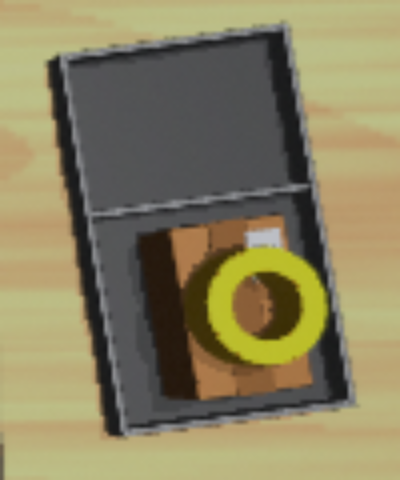

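The roll is at (499, -343) with diameter 59.6 mm at z = 86, which puts it within about 1 mm of the parcel's centre. Now the jar.

>>> move_arm(increments=[[0, 2, 50, 0, -1], [0, 2, 100, 0, -1], [0, 2, 122, 0, -1], [0, 2, 122, 0, -1]])

```text
time_s: 13.58
eef_pos: [0.6123, 0.0066, 0.274]
ee_rot: [179.9, 0.3, 0.0]
ft_force: [0.1, 1.2, 1.3]
width: 1.004
```

```bash
python3 inc.py 614 11 42 0;  python3 - <<'E'
from m import *
cv2.imwrite("pics/w5.png",eyes.grab_frame("wrist")[:,:,::-1])
E
```

```text
t 13.57 inc [ 2.  -4.5 77. ] turn 0.0 pos [612.3   6.6 119. ] rot [1.7992e+02 2.8000e-01 3.0000e-02] j7 -108.2 F [0.1 1.2 1.3] w 85.3
```

View pics/w5.png

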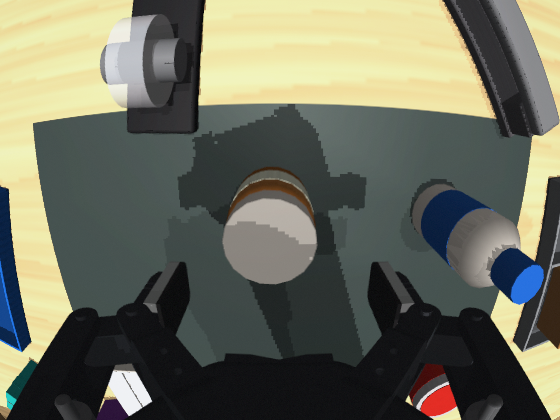

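The jar lid is centred at col 269 against finger mid 279, which matches the 4.5 mm correction.

>>> move_arm(increments=[[1, -4, 20, 0, -1], [1, -4, 60, 0, -1], [1, -4, 77, 0, -1], [1, -4, 77, 0, -1], [1, -4, 77, 0, 1]])

```text
time_s: 14.25
eef_pos: [0.615, 0.0131, 0.2003]
ee_rot: [-180.0, -0.1, 0.2]
ft_force: [-1.3, -0.4, -0.2]
width: 0.818
```

>>> move_arm(increments=[[0, 0, 0, 0, 1], [0, 0, 0, 0, 1], [0, 0, 0, 0, 1], [0, 0, 0, 0, 1]], squeeze=45)

```text
time_s: 14.75
eef_pos: [0.6151, 0.0128, 0.201]
ee_rot: [180.0, -0.2, 0.1]
ft_force: [-0.1, -0.1, 5.7]
width: 0.641
```

```bash
python3 inc.py 601 -332 240 7
```

```text
t 14.75 inc [ -14.3  344.8 -193.9] turn -0.12 pos [615.1  12.8  46. ] rot [ 1.7998e+02 -1.9000e-01  1.4000e-01] j7 -111.3 F [-0.1 -0.1  5.7] w 54.5
```

>>> move_arm(increments=[[0, 0, -30, 0, 1], [0, 0, -75, 0, 1], [0, 0, -120, 0, 1], [0, 0, -165, 0, 1], [0, 0, -194, 0, 1]])

```text
time_s: 15.38
eef_pos: [0.6142, 0.013, 0.3959]
ee_rot: [180.0, -0.2, 0.2]
ft_force: [-0.1, -0.5, -2.0]
width: 0.641
```

```bash
python3 inc.py 601 -332 240 7
```

```text
t 15.38 inc [-14.2 345.    0.8] turn -0.119 pos [614.2  13.  240.9] rot [ 1.8e+02 -1.9e-01  1.6e-01] j7 -105.2 F [-0.1 -0.5 -2. ] w 54.4
```

>>> move_arm(increments=[[-2, 35, 0, -0.03, 1], [-5, 80, 0, -0.06, 1], [-7, 125, 0, -0.09, 1], [-9, 170, 0, -0.12, 1], [-11, 215, 0, -0.12, 1]])

```text
time_s: 16.0
eef_pos: [0.6034, -0.2035, 0.3932]
ee_rot: [180.0, -0.0, 7.1]
ft_force: [0.8, -0.2, -1.5]
width: 0.642
```

```bash
python3 inc.py 601 -332 240 7
```

```text
t 16.0 inc [-18.1 127.2  -1.8] turn 0.001 pos [ 603.4 -203.5  238.2] rot [ 1.80e+02 -1.00e-02  7.05e+00] j7 -77.9 F [ 0.8 -0.2 -1.5] w 54.6
```

>>> move_arm(increments=[[-6, 45, 0, 0, 1], [-12, 90, 0, 0, 1], [-18, 124, 40, 0, 1], [-18, 124, 85, 0, 1], [-18, 124, 130, 0, 1]])

```text
time_s: 16.62
eef_pos: [0.6006, -0.3282, 0.2618]
ee_rot: [180.0, -0.0, 7.0]
ft_force: [0.4, 0.4, -2.5]
width: 0.641
```

```bash
python3 inc.py 601 -332 50 7
```

```text
t 16.62 inc [-0.1  3.8 56.8] turn -0.001 pos [ 600.6 -328.2  106.8] rot [ 1.7999e+02 -2.0000e-02  6.9500e+00] j7 -70.0 F [ 0.4  0.4 -2.5] w 54.5
```

>>> move_arm(increments=[[0, 2, 20, 0, 1], [0, 2, 40, 0, 1], [0, 2, 50, 0, 1], [0, 2, 53, 0, 1], [0, 2, 53, 0, 1]])

```text
time_s: 17.25
eef_pos: [0.6019, -0.3295, 0.211]
ee_rot: [179.9, -0.1, 7.0]
ft_force: [0.0, -0.7, -1.7]
width: 0.643
```

```bash
python3 inc.py 601 -332 50 7
```

```text
t 17.25 inc [-1.2  2.4  6. ] turn 0.001 pos [ 601.9 -329.5   56. ] rot [ 1.7995e+02 -8.0000e-02  7.0400e+00] j7 -71.1 F [ 0.  -0.7 -1.7] w 54.7
```

>>> move_arm(increments=[[0, 1, 4, 0, 1], [0, 1, 6, 0, 1], [0, 1, 7, 0, 1], [0, 1, 7, 0, 1]])

```text
time_s: 17.75
eef_pos: [0.6017, -0.3307, 0.205]
ee_rot: [179.9, -0.0, 7.0]
ft_force: [-3.2, 0.5, 6.7]
width: 0.644
```

```bash
python3 inc.py 601 -332 50 7;  python3 - <<'E'
from m import *
cv2.imwrite("pics/s6.png",cv2.resize(eyes.grab_frame("scene")[220:400,60:240,::-1],None,fx=3.3,fy=3.3))
E
```

```text
t 17.75 inc [-0.9  1.2  0. ] turn 0.0 pos [ 601.7 -330.7   50. ] rot [ 1.7994e+02 -1.0000e-02  7.0200e+00] j7 -71.1 F [-3.2  0.5  6.7] w 54.7
```

View pics/s6.png

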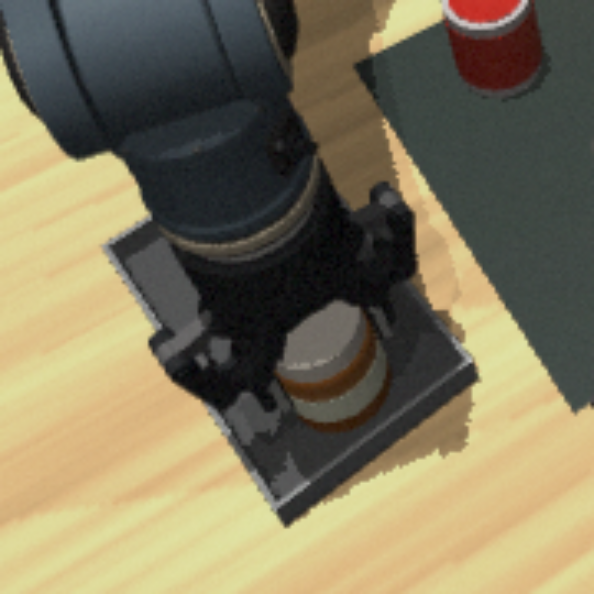

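The jar is on the bay floor: z = 50 and Fz = +6.7 N indicate contact. Release.

>>> move_arm(increments=[[0, 0, -1, 0, -0.6], [0, 0, -1, 0, -0.6], [0, 0, -1, 0, -0.6], [0, 0, -1, 0, -0.6]])

```text
time_s: 18.3
eef_pos: [0.6016, -0.3304, 0.2039]
ee_rot: [-180.0, 0.0, 7.0]
ft_force: [0.6, 0.5, 0.1]
width: 0.801
```

>>> move_arm(increments=[[0, 0, -40, 0, -0.6], [0, 0, -90, 0, -0.6], [0, 0, -140, 0, -1], [0, -40, -190, 0, -1], [0, -100, -200, 0, -1]])

```text
time_s: 18.92
eef_pos: [0.5898, -0.2321, 0.4081]
ee_rot: [179.8, -0.4, 6.8]
ft_force: [0.9, 0.8, -0.5]
width: 1.003
```

```bash
python3 inc.py 447.5 -146 200 7
```

```text
t 18.93 inc [-131.5 -102.5   51.8] turn -0.004 pos [ 589.8 -232.1  253.1] rot [179.77  -0.39   6.77] j7 -74.9 F [ 0.9  0.8 -0.5] w 85.2
```

>>> move_arm(increments=[[-50, -40, 10, 0, -1], [-100, -80, 30, 0, -1], [-131, -102, 80, 0, -1], [-131, -102, 130, 0, -1], [-131, -102, 130, 0, -1]])

```text
time_s: 19.55
eef_pos: [0.445, -0.1455, 0.2716]
ee_rot: [-179.8, 0.4, 7.1]
ft_force: [0.2, -0.2, 0.6]
width: 1.0
```

```bash
python3 inc.py 447.5 -146 43 7;  python3 - <<'E'
from m import *
cv2.imwrite("pics/w7.png",eyes.grab_frame("wrist")[:,:,::-1])
E
```

```text
t 19.55 inc [ 2.9  1.  73.6] turn 0.002 pos [ 445.  -145.5  116.6] rot [-179.81    0.41    7.09] j7 -82.3 F [ 0.2 -0.2  0.6] w 85.0
```

View pics/w7.png

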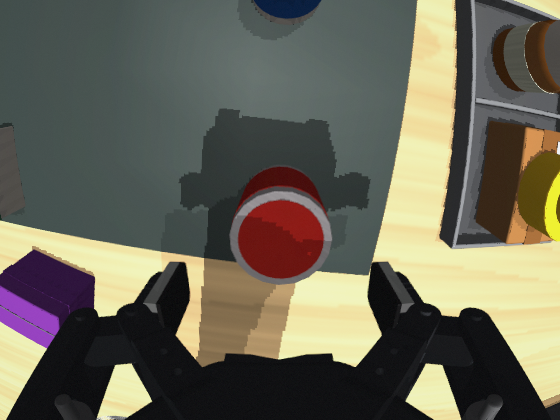

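The tin (cols 230–331) is centred between the fingers, and the jar stands upright in the grey narrow bay at upper right.

>>> move_arm(increments=[[2, 0, 30, 0, -1], [2, 0, 74, 0, -1], [2, 0, 74, 0, -1], [2, 0, 74, 0, 1], [2, 0, 74, 0, 1]])

```text
time_s: 20.23
eef_pos: [0.4502, -0.1458, 0.2026]
ee_rot: [179.9, -0.2, 7.0]
ft_force: [0.2, 0.4, 2.5]
width: 0.664
```

>>> move_arm(increments=[[0, 0, 0, 0, 1], [0, 0, 0, 0, 1], [0, 0, 0, 0, 1], [0, 0, 0, 0, 1]], squeeze=55)

```text
time_s: 20.72
eef_pos: [0.4502, -0.1458, 0.2026]
ee_rot: [179.9, -0.3, 7.0]
ft_force: [-0.7, 0.6, 5.8]
width: 0.661
```

>>> move_arm(increments=[[0, 0, -40, 0, 1], [0, 0, -90, 0, 1], [0, 0, -140, 0, 1], [0, 0, -190, 0, 1], [0, 0, -190, 0, 1]])

```text
time_s: 21.35
eef_pos: [0.4497, -0.1455, 0.3951]
ee_rot: [179.7, -0.5, 7.0]
ft_force: [-0.6, -0.6, -3.9]
width: 0.667
```

```bash
python3 inc.py 596 348 240 10
```

```text
t 21.35 inc [ 205.5 -471.9   -0.6] turn -0.052 pos [ 449.7 -145.5  240.1] rot [179.68  -0.54   7.02] j7 -76.3 F [-0.6 -0.6 -3.9] w 56.7
```

>>> move_arm(increments=[[20, -46, 0, 0, 1], [42, -97, 0, -0.02, 1], [64, -148, 0, -0.04, 1], [86, -199, 0, -0.05, 1], [108, -250, 0, -0.05, 1]])

```text
time_s: 21.98
eef_pos: [0.525, 0.1168, 0.3892]
ee_rot: [180.0, 0.1, 9.9]
ft_force: [1.8, -0.2, -3.0]
width: 0.668
```

```bash
python3 inc.py 596 348 240 10
```

```text
t 21.98 inc [ 109.7 -215.5   -6.2] turn -0.002 pos [525.  116.8 234.2] rot [1.7995e+02 1.1000e-01 9.8900e+00] j7 -109.3 F [ 1.8 -0.2 -3. ] w 56.8
```

>>> move_arm(increments=[[27, -53, 0, 0, 1], [54, -106, 0, 0, 1], [81, -159, 0, 0, 1], [108, -212, 0, 0, 1], [108, -212, 0, 0, 1]])

```text
time_s: 22.6
eef_pos: [0.5934, 0.3485, 0.3882]
ee_rot: [-179.8, 0.2, 10.4]
ft_force: [-1.2, -1.6, -4.0]
width: 0.666
```

```bash
python3 inc.py 596 348 70 10;python3 - <<'E'
from m import *
cv2.imwrite("pics/w8.png",eyes.grab_frame("wrist")[:,:,::-1])
E
```

```text
t 22.6 inc [  3.    1.6 163.2] turn 0.006 pos [593.4 348.5 233.2] rot [-179.77    0.19   10.35] j7 -129.1 F [-1.2 -1.6 -4. ] w 56.6
```

View pics/w8.png

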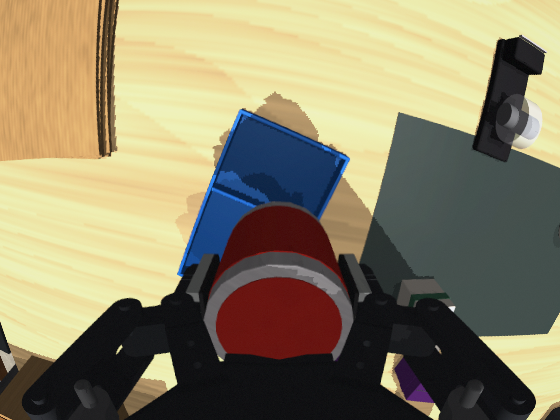

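>>> move_arm(increments=[[2, 0, 40, 0, 1], [2, 0, 85, 0, 1], [2, 0, 130, 0, 1], [2, 0, 160, 0, 1], [2, 0, 160, 0, 1]])

```text
time_s: 23.28
eef_pos: [0.5966, 0.3404, 0.2266]
ee_rot: [179.7, 0.4, 9.8]
ft_force: [0.3, -0.1, -3.4]
width: 0.668
```

```bash
python3 inc.py 596 348 51 10
```

```text
t 23.27 inc [ 0.9 -7.7 20.6] turn -0.003 pos [596.6 340.4  71.6] rot [179.74   0.39   9.81] j7 -133.7 F [ 0.3 -0.1 -3.4] w 56.7
```

>>> move_arm(increments=[[0, -6, 10, 0, 1], [0, -6, 17, 0, 1], [0, -6, 20, 0, 1], [0, -6, 20, 0, 1], [0, -6, 20, 0, 1]])

```text
time_s: 23.9
eef_pos: [0.5965, 0.3493, 0.2105]
ee_rot: [-180.0, -0.0, 9.9]
ft_force: [-0.2, -0.2, -3.1]
width: 0.672
```

```bash
python3 inc.py 596 348 51 10;python3 - <<'E'
from m import *
cv2.imwrite("pics/s9.png",cv2.resize(eyes.grab_frame("scene")[80:230,300:480,::-1],None,fx=4,fy=4))
E
```

```text
t 23.9 inc [-0.7  1.2  4.5] turn -0.002 pos [596.5 349.3  55.5] rot [-1.7999e+02 -4.0000e-02  9.8900e+00] j7 -134.8 F [-0.2 -0.2 -3.1] w 57.1
```

View pics/s9.png

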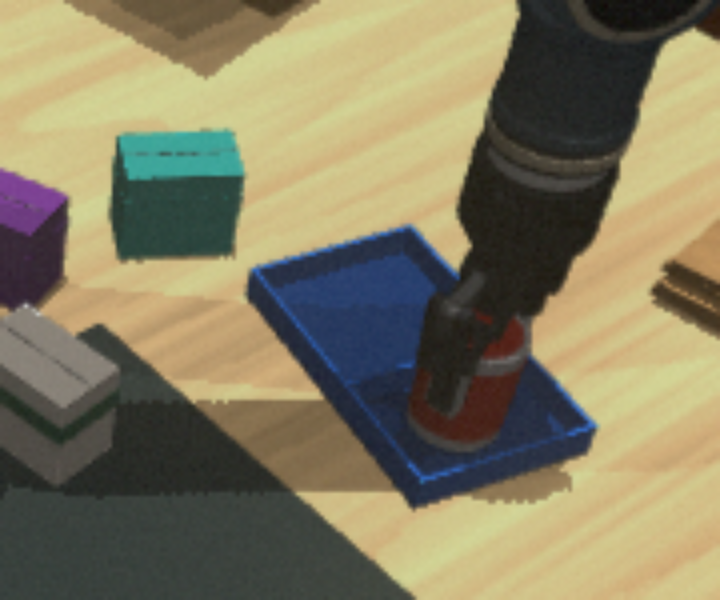

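>>> move_arm(increments=[[0, 1, 4, 0, 1], [0, 1, 5, 0, 1], [0, 1, 5, 0, -0.6], [0, 1, 5, 0, -0.6], [0, 1, 5, 0, -0.6]])

```text
time_s: 24.58
eef_pos: [0.5966, 0.3482, 0.2051]
ee_rot: [-180.0, -0.0, 9.9]
ft_force: [0.2, -0.1, 0.6]
width: 0.8
```

>>> move_arm(increments=[[0, 0, -30, 0, -0.6], [0, 0, -80, 0, -0.6], [0, 0, -140, 0, -1], [0, 0, -190, 0, -1], [-40, 20, -200, 0, -1]])

```text
time_s: 25.2
eef_pos: [0.5616, 0.3234, 0.4095]
ee_rot: [-179.7, -0.5, 9.9]
ft_force: [0.2, -0.3, 0.3]
width: 0.998
```

```bash
python3 inc.py 448 132 240 8
```

```text
t 25.2 inc [-144.9  169.1   12.4] turn 0.033 pos [561.6 323.4 254.5] rot [-179.7    -0.47    9.89] j7 -128.7 F [ 0.2 -0.3  0.3] w 84.8
```

>>> move_arm(increments=[[-145, 169, 12, 0.033, -1], [-145, 169, 12, 0.033, -1], [-145, 169, 12, 0.033, -1], [-145, 169, 60, 0.033, -1], [-145, 169, 120, 0.033, -1]])

```text
time_s: 25.82
eef_pos: [0.4462, 0.1274, 0.2852]
ee_rot: [179.8, -0.2, 7.7]
ft_force: [2.2, -0.6, -0.4]
width: 1.002
```

>>> move_arm(increments=[[0, 0, 0, 0, -1], [0, 0, 0, 0, -1]])

```text
time_s: 26.08
eef_pos: [0.4477, 0.1314, 0.2868]
ee_rot: [-179.9, -0.2, 8.1]
ft_force: [0.3, 0.8, 1.7]
width: 0.997
```

```bash
python3 inc.py 448 132 42 8;python3 - <<'E'
from m import *
cv2.imwrite("pics/w10.png",eyes.grab_frame("wrist")[:,:,::-1])
E
```

```text
t 26.07 inc [ 0.2 -0.5 89.8] turn 0.001 pos [447.7 131.4 131.8] rot [-1.7994e+02 -1.6000e-01  8.0700e+00] j7 -119.9 F [0.3 0.8 1.7] w 84.8
```

View pics/w10.png

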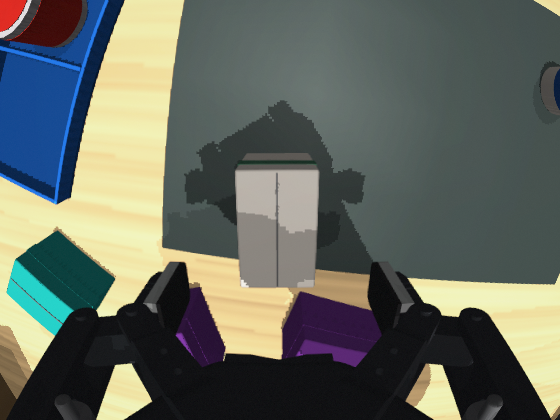

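The carton (cols 235–320) is centred and aligned, and the fingers clear the purple boxes.

>>> move_arm(increments=[[0, 0, 30, 0, -1], [0, 0, 70, 0, -1], [0, 0, 88, 0, -1], [0, 0, 88, 0, -1], [0, 0, 88, 0, 1]])

```text
time_s: 26.75
eef_pos: [0.4478, 0.131, 0.1988]
ee_rot: [-180.0, -0.2, 8.0]
ft_force: [-0.0, -0.7, 0.1]
width: 0.816
```

>>> move_arm(increments=[[0, 0, 0, 0, 1], [0, 0, 0, 0, 1], [0, 0, 0, 0, 1], [0, 0, 0, 0, 1], [0, 0, 0, 0, 1]], squeeze=45)

```text
time_s: 27.38
eef_pos: [0.4475, 0.1309, 0.1986]
ee_rot: [-180.0, -0.2, 8.0]
ft_force: [-0.7, 0.7, 5.2]
width: 0.581
```

```bash
python3 inc.py 496 372 240 4
```

```text
t 27.38 inc [  82.3 -232.1 -195.9] turn 0.07 pos [447.5 130.9  43.6] rot [-179.96   -0.21    8.01] j7 -128.1 F [-0.7  0.7  5.2] w 49.4
```

>>> move_arm(increments=[[0, 0, -40, 0, 1], [0, 0, -90, 0, 1], [0, 0, -140, 0, 1], [0, 0, -190, 0, 1], [0, 0, -190, 0, 1]])

```text
time_s: 28.0
eef_pos: [0.4473, 0.1311, 0.3911]
ee_rot: [180.0, -0.5, 8.0]
ft_force: [-0.7, 0.9, -1.6]
width: 0.579
```

```bash
python3 inc.py 496 372 240 4
```

```text
t 28.0 inc [  81.7 -231.8   -3.2] turn 0.07 pos [447.3 131.1 236.1] rot [179.99  -0.53   7.98] j7 -112.6 F [-0.7  0.9 -1.6] w 49.2
```

>>> move_arm(increments=[[16, -46, 0, -0.035, 1], [33, -93, 0, -0.035, 1], [50, -140, 0, -0.035, 1], [66, -187, 0, -0.035, 1], [82, -232, 0, -0.035, 1]])

```text
time_s: 28.62
eef_pos: [0.4954, 0.3725, 0.3852]
ee_rot: [179.9, 0.1, 10.0]
ft_force: [0.8, -0.2, -1.4]
width: 0.582
```

>>> move_arm(increments=[[0, 0, 30, 0, 1], [0, 0, 60, 0, 1]])

```text
time_s: 28.88
eef_pos: [0.4949, 0.3718, 0.3246]
ee_rot: [179.9, 0.1, 10.1]
ft_force: [0.1, -0.9, -1.5]
width: 0.58
```

```bash
python3 inc.py 496 372 90 10
```

```text
t 28.88 inc [ 1.3 -0.1 79.6] turn 0.002 pos [494.9 371.8 169.6] rot [1.7993e+02 1.3000e-01 1.0110e+01] j7 -140.1 F [ 0.1 -0.9 -1.5] w 49.3
```

>>> move_arm(increments=[[1, 0, 40, 0, 1], [1, 0, 80, 0, 1], [1, 0, 80, 0, 1], [1, 0, 80, 0, 1]])

```text
time_s: 29.38
eef_pos: [0.4966, 0.372, 0.2478]
ee_rot: [-180.0, -0.0, 10.0]
ft_force: [-0.1, 0.3, -1.7]
width: 0.579
```

```bash
python3 inc.py 496 372 48 10;python3 - <<'E'
from m import *
cv2.imwrite("pics/w11.png",eyes.grab_frame("wrist")[:,:,::-1])
cv2.imwrite("pics/s11.png",cv2.resize(eyes.grab_frame("scene")[80:230,300:480,::-1],None,fx=4,fy=4))
E
```

```text
t 29.38 inc [-0.7 -0.1 44.8] turn 0.001 pos [496.6 372.   92.8] rot [-1.7996e+02 -3.0000e-02  1.0030e+01] j7 -143.5 F [-0.1  0.3 -1.7] w 49.2
```

View pics/w11.png

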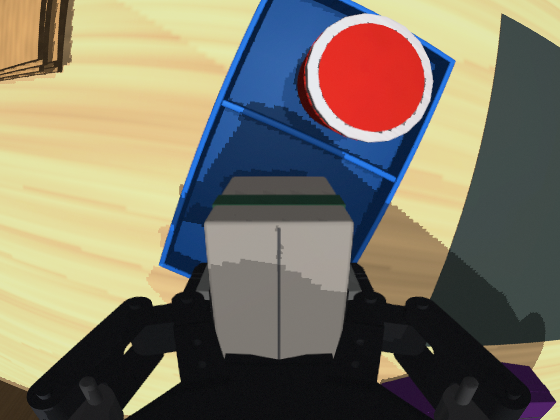

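View pics/s11.png

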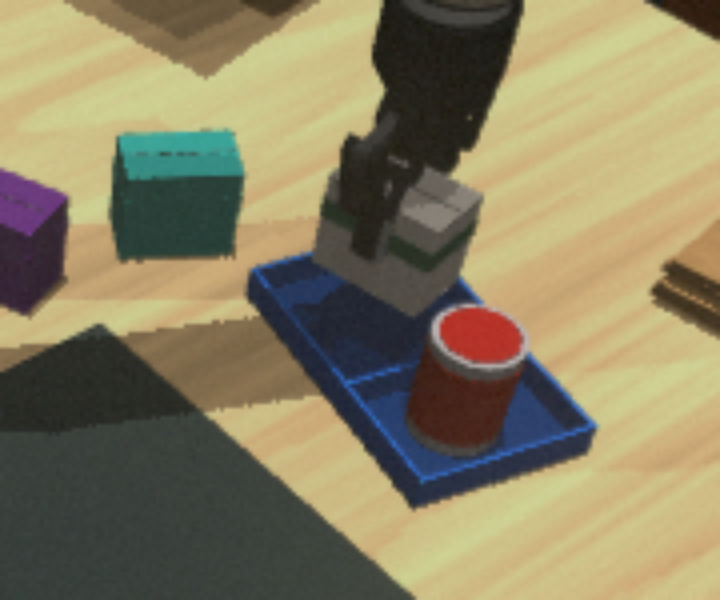

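The tin stands in the blue narrow bay, and the carton is over the wide bay. Lower it.

>>> move_arm(increments=[[0, 0, 20, 0, 1], [0, 0, 34, 0, 1], [0, 0, 40, 0, 1], [0, 0, 42, 0, 1], [0, 0, 42, 0, 1]])

```text
time_s: 30.1
eef_pos: [0.4966, 0.3718, 0.2051]
ee_rot: [-180.0, -0.0, 10.0]
ft_force: [-0.4, 0.9, -2.4]
width: 0.578
```

```bash
python3 inc.py 496 372 48 10
```

```text
t 30.1 inc [-0.6 -0.3  2.1] turn 0.0 pos [496.6 371.8  50.1] rot [-1.7999e+02 -1.0000e-02  1.0020e+01] j7 -145.4 F [-0.4  0.9 -2.4] w 49.1
```

>>> move_arm(increments=[[0, 0, 2, 0, 1], [0, 0, 3, 0, 1], [0, 0, 3, 0, -0.3], [0, 0, 3, 0, -0.4], [0, 0, 3, 0, -0.4]])

```text
time_s: 30.72
eef_pos: [0.4967, 0.3717, 0.2022]
ee_rot: [-180.0, -0.0, 10.0]
ft_force: [-1.2, -1.1, -0.7]
width: 0.701
```

>>> move_arm(increments=[[0, 0, -30, 0, -0.4], [0, 0, -80, 0, -0.4], [0, 0, -140, 0, -1], [0, 0, -190, 0, -1], [0, 60, -200, 0, -1]])

```text
time_s: 31.35
eef_pos: [0.5051, 0.3174, 0.407]
ee_rot: [-179.6, -0.4, 10.5]
ft_force: [1.5, -0.8, -0.5]
width: 1.0
```

>>> move_arm(increments=[[0, 60, 0, 0, -1], [0, 120, 0, 0, -1], [0, 180, 0, 0, -1], [0, 240, 0, 0, -1], [0, 300, 0, 0, -1]])

```text
time_s: 31.98
eef_pos: [0.5591, 0.0152, 0.4024]
ee_rot: [180.0, -0.0, 10.0]
ft_force: [0.7, 0.1, -0.6]
width: 0.998
```

```bash
python3 - <<'E'
from m import *
im=cv2.cvtColor(eyes.grab_frame("top"),cv2.COLOR_RGB2BGR);cv2.imwrite("pics/tF.png",im)
cv2.imwrite("pics/sF.png",eyes.grab_frame("scene")[:,:,::-1])
s=bot.read_state();print(s["time_s"],s["eef_pos"],s["ft_force"])
E
```

```text
32.075 [0.56031399 0.00853773 0.40135763] [-0.04390013 -0.75692444 -0.37162704]
```

View pics/tF.png

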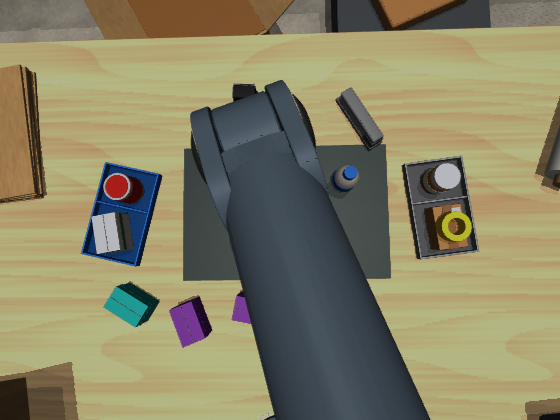

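View pics/sF.png

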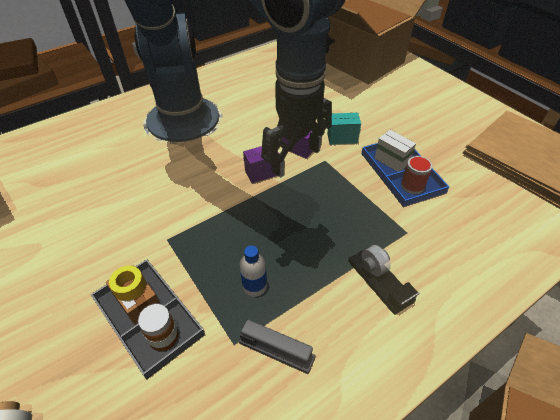

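Everything looks placed. Final numeric check in the tray frames:

```bash
python3 - <<'E'
from m import *
im=cv2.imread("pics/tF.png");hsv=cv2.cvtColor(im,cv2.COLOR_BGR2HSV);H,S,V=cv2.split(hsv);I=eyes.camera_info("top")
def fr(p,c,a):
    a=np.radians(a);d=np.array(p)-c;return np.round([d[0]*np.cos(a)+d[1]*np.sin(a),-d[0]*np.sin(a)+d[1]*np.cos(a)],1)
B=((539,362),-13.5);G=((542,-339),7)
def c(n,m,z,t):
    w=(ray(I,cnt(lab(m)),z)*1000).astype(np.float32);p,r=cv2.minEnclosingCircle(w);q=cv2.minAreaRect(w)
    print(n,np.round(p),"D",round(2*r,1),"rect",np.round(q[0]),np.round(q[1],1),"tray",fr(q[0],*t))
c("tape",win((H>26)&(H<36)&(S>150)&(V>110),420,195,480,255),.086,G)
c("lid",win((S<40)&(V>125),425,150,470,198),.084,G)
c("tin",win((((H<8)|(H>172))&(S>150)&(V>120))|((S<60)&(V>100)),95,165,145,207),.079,B)
c("carton",win((S<40)&(V>120),85,207,145,260),.074,B)
E
```

```text
tape [ 499. -343.] D 59.0 rect [ 499. -343.] [57.3 55.6] tray [-43.4   1.2]
lid [ 601. -331.] D 52.4 rect [ 601. -331.] [49.7 51.1] tray [59.2  0.3]
tin [592. 347.] D 57.3 rect [593. 347.] [55.3 54.5] tray [55.4 -1.7]
carton [497. 370.] D 90.5 rect [496. 370.] [78.8 48.9] tray [-43.4  -2.3]
```

>>> move_arm(increments=[[0, 0, 0, 0, -1], [0, 0, 0, 0, -1], [0, 0, 0, 0, -1]])

```text
time_s: 32.45
eef_pos: [0.5589, 0.0189, 0.4022]
ee_rot: [-180.0, -0.0, 10.2]
ft_force: [0.3, 0.1, -0.1]
width: 1.002
```

```bash
python3 -c "
from plant import bot
print(bot.close_job())"
```

```text
the job is handed in; nothing more can be done
None
```

Both orders are made up and handed in at about 32 s of the 144 s allowed; no verdict was reported.

**Grey tray:** The parcel lies flat in the wide bay with the tape roll on it, about 1 mm off centre. The jar stands in the narrow bay at tray position (59, 0) mm. It was set down in contact with the floor and then released.

**Blue tray:** The carton stands in the wide bay at (-43, -2) mm and the tin in the narrow bay at (55, -2) mm.

**Last checks:** In the final top view, the roll, jar lid, tin and carton top measured within about 2.5 mm of their true sizes at their expected heights. I last measured the parcel before the roll went on it. I judged uprightness from those sizes and from the pictures. The gripper was open and clear of everything.

The bottle, dispenser and stapler look unmoved in the final pictures, but I did not measure them again. No check failed or disagreed.

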